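# Clamp a brake piston in the ratchet clamp

### The arm

A 6-joint arm with a two-finger parallel gripper is mounted at the origin on the work surface. World frame = base frame: x ahead of the robot, y to its left, z up, the work surface at z = 0. Lengths are in mm, angles in rad, forces in N, time in s.
With the tool pointing down it reaches from about 350 to 775 mm from the base axis. Payload 7.3 kg.
Tool frame: the origin (TCP) lies at the very end of the fingers, on their centre line; the grasp point (between the pads) lies 19 mm behind it; x points along the fingers, y is the direction in which the jaws open and shut, and the axes are right-handed (so a half turn about x gives the same grasp; the last joint's range is limited). The gripper opens to 92 mm and grips with 3 to 60 N. Pads are 19 mm wide; open, the fingers measure 130 mm over their backs; the gripper's body (75 mm by 190 mm) begins 47 mm behind the grasp point.
Start: joints at [-1.303, 0.342, 1.524, -0, 1.275, -0.146], TCP at [211.122, -480.7, 226.741] pointing down, gripper open.
Joint ranges: [-2.53, 2.53], [-0.77, 2.02], [0.04, 2.7], [-1, 4.14], [0.28, 2.66], [-3.11, 3.11]. Speed limits (rad/s): [2.57, 2.57, 3.14, 3.14, 3.14, 3.14].

### API

Orientations are given as [roll, pitch, yaw] about the fixed x, y, z axes, in that order (R = Rz(yaw) Ry(pitch) Rx(roll)).
In Python, from plant import bot gives the robot as it stands.
- The arm moves only by the tool step_arm, never from a script. Its argument "targets" is a list that holds one entry, the list of rows, each a list of 4 numbers: the shift along the tool's x, y, z in m, then the turn about the tool's x in degrees. A call has exactly 5 rows; each row is the pose to reach, as a shift and turn from the pose measured when the call began, along the tool's axes at that moment; what a row does not reach only later rows make up. A row lasts 1/12 s, in which the tool goes at most 41.7 mm and 7.16 degrees, less where a joint would pass 70% of its speed; a pose out of reach is approached as far as the arm can. A call with a gripper value outside its range is refused whole. "jaw" is the closure, from 0 (fully open) to 1 (shut), set as the call begins (left out, the last holds). The fingers move at their own pace and stop on an object; the grip force is fixed at half the most. Time passes only in rows, so rows that repeat a pose let the fingers close, or fill a call up. It gives the time, the measured TCP pose, the force and the opening at its end, in the units of the state.
- bot.get_obs(): the state, without advancing time (a new reading comes with each control period).
- bot.capture(name): name is "side" or "top" or "wrist"; returns a dict with "color" (384x512x3 uint8, red, green, blue), "depth" (384x512 float32, mm along the optical axis (not along the pixel's ray), 0 where there is no reading), "fov_y" (degrees; the focal length in pixels is half the picture's height over the tangent of half this angle, whatever the lens; pixels are square), "cx", "cy" (the principal point, pixels), "rvec" (rotation vector, rad) and "tvec" (3), from world to camera coordinates, as OpenCV has them. Camera axes: x right, y down, z forward; pixel columns grow to the right and rows downward; lengths in mm; the calibration is good to about 2 mm. A picture is of the moment at which its call begins.
- bot.close_job(): hands the job in, once; it reports no verdict.
The state is a dict: "time": time; "joint_positions": joint angles; "dq": joint speeds; "tau": joint torques, N m; "tool_pos": TCP position; "tcp_rot": TCP orientation; "contact_force": force on the tool from outside, world axes, zero at the start; "moment": the same for the moment, N m; "grip_width": finger opening in mm.
Only numpy, scipy, OpenCV 4.12 (cv2) and the standard library are available. Lean on these libraries where they do the work, as an engineer would, in place of code of your own. Each camera call takes 0.05 s, during which the arm holds its last target. There are 200 camera calls.

### The job

Stand the brake piston upright in the ratchet clamp, between the sprung jaw nose and the V-block, and let go. Then turn the knob clockwise until the nose bears on the piston and has it pinched against the V-block, and wind on to the second click after that, so that the pawl holds the piston firmly clamped; do not tighten it any further, do not drop the piston, and leave the other things on the bench alone.

Things in the scene. Friction and masses are not known exactly. Their poses are not given: they have to be found in the camera images.
- piston_center (a point): The loose brake piston: plain bright metal cylinder, 40 mm diameter, 50 mm tall, 0.2 to 0.35 kg, a shallow groove near its top, standing on the bench on the clamp's +y side. The point is its centre, 25 mm above its underside; z is its axis.
- clamp: Fixed ratchet clamp on a blue base plate, 130 (x) by 310 (y) by 12 mm. Origin: centre of the plate's underside, on the bench. Its +y is the clamping direction. In its frame, at x = 0: knob axis y = -95 mm, yellow jaw block (46 mm wide, top 44 mm over the bench) with its front at y = -2 mm at the start, nose pad, piston nest, V-block.
- nest (a point): Where to stand the piston: on top of the clamp's plate (12 mm above the bench), on its middle line, 45 mm beyond the clamp's origin; x and y as the clamp's. A piston with its axis here is free of nose and V-block by 5 mm or more along y. Two guides 6 mm high run along y, inner faces 27 mm either side.
- nose_face (a point): Fixed to the jaw: where the centre of the nose pad's face is while the nose spring is not pushed in, 36 mm above the bench, at the clamp's y = +20 mm at the start. The pad is steel, 26 mm square, and moves with the jaw along the clamp's +y, pushing the standing piston along the plate into the V. Nose spring: 2 N per mm, 13.5 mm of travel.
- knob_grip (a point): Black bar grip of the ratchet knob: 52 mm long (this point's x), 14 mm thick (y), 40 mm tall. The point is on the knob's upright axis, 62 mm above the bench, 18 mm below the grip's top. Beneath is the toothed steel wheel (76 mm across, top 32 mm above the bench), with the sprung pawl on the clamp's +x side. One grasp turns up to about 1.5 rad; then take a fresh grip.
- knob (a joint): Knob angle, rad: 0 at the start (jaw back), growing clockwise seen from above, up to 4.4. Jaw advance 12 mm per rad. 24 teeth: a click about 0.02 rad before each multiple of 0.262 rad (3.1 mm of jaw); let go, it runs back to the last tooth clicked and is held. Turning takes 0.02 to 0.08 N m, rising up each tooth; past the pinch each tooth adds 6 N of clamp load, some 0.075 N m at the knob.
- tin: Bystander: round grease tin, 72 mm diameter, 75 mm tall. Origin at the centre of its underside.
- wrench: Bystander: wrench 180 mm long lying on the bench along its x. Origin at its middle, on the bench.
- socket: Bystander: plain steel socket, a cylinder 32 mm diameter, 50 mm tall. Origin at the centre of its underside.
- v_mean (a point): Mean place of the root of the dark steel V-block (43 mm wide, top 56 mm over the bench, open towards -y). The V-block is set anew in each start: a piston home in it has its axis 50 to 76 mm along y from the clamp's origin. Its true place is not among the readings: only feel or the cameras tell. This point is fixed to the plate, 86 mm along y.

How it is judged (in metres and radians):
On the way, in this order (a step that is already met when the one before it is completed fails the run):
1. the piston stands upright in the nest and is let go, before the jaw bears on it (x of piston_center in the frame of clamp between -0.013 and 0.013 m and y of piston_center in the frame of clamp between 0.032 and 0.066 m and z of piston_center in the frame of clamp below 0.042 m and angle between piston_center's own z axis and vertical below 0.1 rad and contact force between jaw and piston below 3 N and contact force between the fingers and piston below 0.1 N), for 0.1 s.
2. the knob is wound until the jaw bears on the piston with at least 4.5 N (contact force between jaw and piston above 4.5 N), for 0.1 s.
At the end, for the whole second after the job is handed in: Knob let go and held still by the pawl (under 0.05 rad/s); piston upright (0.1 rad) on the clamp plate, home in the V-block (within 8 mm of the middle line, 44 to 82 mm along the clamp), pinched by the jaw nose with 4.5 to 18.5 N (second click after the pinch: 5.5 to 12 N; third: up to 18 N) (contact force between jaw and piston between 4.5 and 18.5 N and velocity of joint knob between -0.05 and 0.05 rad/s and x of piston_center in the frame of clamp between -0.008 and 0.008 m and y of piston_center in the frame of clamp between 0.044 and 0.082 m and z of piston_center in the frame of clamp between 0.032 and 0.042 m and angle between piston_center's own z axis and vertical below 0.1 rad); the robot touches nothing.
It fails at once if the piston is over-tightened: more than 26 N from the jaw at any time (contact force between jaw and piston above 26 N).
It fails at once if the piston is dropped: moving faster than 0.7 m/s while not held (linear speed of piston above 0.7 m/s and contact force between the fingers and piston below 0.1 N).
It fails at once if the grease tin is moved more than 30 mm (distance of tin from where it was at the start of the episode above 0.03 m).
It fails at once if the wrench is moved more than 30 mm (distance of wrench from where it was at the start of the episode above 0.03 m).
It fails at once if the socket is moved more than 30 mm (distance of socket from where it was at the start of the episode above 0.03 m).
It also fails if it takes over 72 s, if anything falls off the work surface, if the arm or the gripper's body presses on something with over 40 N, if the wrist force passes 120 N, or if a joint passes its speed limit or range.

## Working session

There is one attempt and no reset: what is moved stays moved. The work goes in short steps, Python scripts to look and compute and a tool call to move; the robot and the scene stay as the last step left them, time stands still between calls to the robot, and variables do not carry over. Pictures are saved under pics/ and viewed, about 8 in all and at most 12, crops included, and the job is handed in when it is done.

Besides the shell and the picture viewer there is one more tool, called as a command line: name --argument value ..., lists and objects as JSON in quotes. step_arm: Moves the arm, as the interface text tells. Its arguments: {"type":"object","properties":{"targets":{"type":"array","items":{"type":"array","items":{"type":"array","items":{"type":"number"}}}},"jaw":{"type":"number"}},"required":["targets"]}

```bash
ls; mkdir -p pics; cat > h.py <<'E'
import numpy as np, cv2
from plant import bot
def cap(n):
    c=bot.capture(n); h=c["color"].shape[0]
    f=h/2/np.tan(np.radians(c["fov_y"])/2)
    c["K"]=np.array([[f,0,c["cx"]],[0,f,c["cy"]],[0,0,1.]])
    c["R"]=cv2.Rodrigues(np.array(c["rvec"],float))[0]; c["t"]=np.array(c["tvec"],float).ravel(); return c
def cloud(c):
    d=c["depth"]; v,u=np.indices(d.shape)
    p=np.stack([(u-c["cx"])/c["K"][0,0]*d,(v-c["cy"])/c["K"][0,0]*d,d],-1)
    w=(p-c["t"])@c["R"]; w[d<=0]=np.nan; return w
def save(c,n,crop=None,s=1):
    im=c["color"][...,::-1]
    if crop: im=im[crop[1]:crop[3],crop[0]:crop[2]]
    cv2.imwrite("pics/"+n,cv2.resize(im,None,fx=s,fy=s,interpolation=cv2.INTER_CUBIC))
E
python3 - <<'E'
from h import *
o=bot.get_obs(); print(o)
import pickle
for n in("top","side"):
    c=cap(n); pickle.dump(c,open(n+".pkl","wb")); save(c,n+"0.png",s=1.5)
    print(n,c["K"][0,0],c["cx"],c["cy"],-c["R"].T@c["t"],c["R"][2])
E
```

```text
pics
{'time': 0.0, 'joint_positions': array([-1.30299286e+00,  3.42758570e-01,  1.52503711e+00,  8.88736399e-06,
        1.27539277e+00, -1.46000544e-01]), 'dq': array([ 0.00095786,  0.00118803, -0.00140065,  0.00070501,  0.0012857 ,
       -0.00013194]), 'tau': array([-4.32237775e-04, -4.31237054e+01, -2.44223982e+01,  7.17594847e-02,
        5.59428404e-02, -1.65151228e-04]), 'tool_pos': array([ 211.01169193, -480.27480123,  226.01934796]), 'tcp_rot': array([-1.72212221,  1.5692005 ,  1.83327186]), 'contact_force': array([0.09599389, 0.02776067, 0.07527133]), 'moment': array([ 4.24601067e-02,  8.53665864e-03, -1.80758666e-06]), 'grip_width': 91.58510792399971}
top 428.1427735776557 255.60379156064593 186.02756110799652 [ 351.26770696  -21.73963397 1085.03535181] [ 0.20205718 -0.00209567 -0.97937148]
side 443.3827778678241 250.42042222909058 191.6115749612807 [171.89794031 822.82128744 670.3152261 ] [ 0.33958075 -0.76173208 -0.55176911]
```

View pics/top0.png

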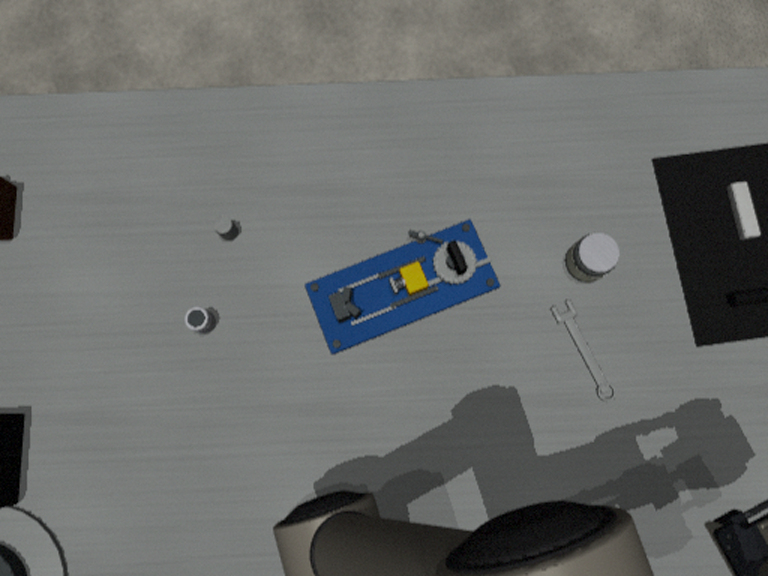

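View pics/side0.png

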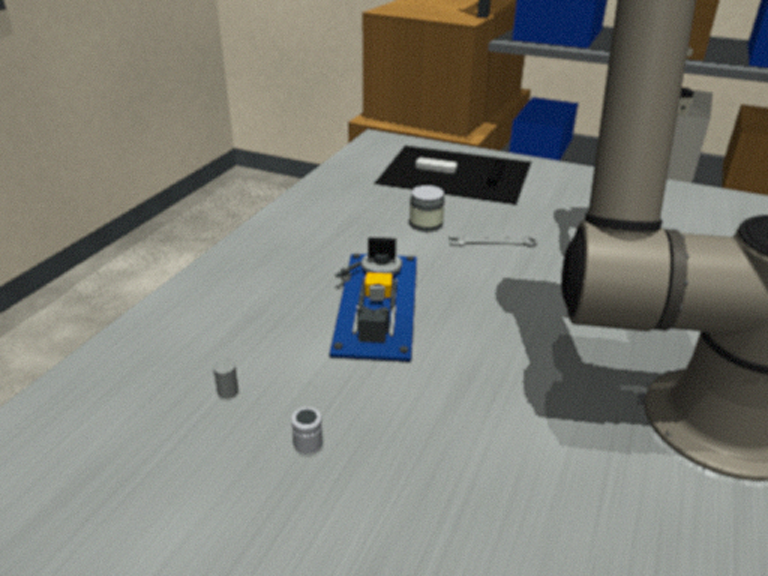

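The top view (1.5x) shows the clamp with its knob end near (455,262) and its V at (343,303). There are two cylinders, at (228,228) and (200,320). The second is larger and has a ring, so it is probably the piston. The tin is at (592,258) and the wrench around (583,350). Next I'll measure from depth.

```bash
python3 - <<'E'
from h import *
import pickle
c=pickle.load(open("top.pkl","rb")); w=cloud(c); hsv=cv2.cvtColor(c["color"],cv2.COLOR_RGB2HSV)
z=w[...,2]
v,u=np.indices(z.shape)
print("bench z",np.nanmedian(z[100:130,250:400]))
blue=(hsv[...,0]>100)&(hsv[...,0]<125)&(hsv[...,1]>150)&(u>190)&(u<345)&(v>140)&(v<245)
p=w[blue]; print("plate z",np.nanmedian(p[:,2]))
# hull of pixel mask -> rays to z=12 plane
def ray(px,h):
    d=np.linalg.inv(c["K"])@np.array([px[0],px[1],1.]); d=c["R"].T@d; o=-c["R"].T@c["t"]; return o+d*(h-o[2])/d[2]
pts=np.array([ray((a,b),12)[:2] for a,b in zip(u[blue],v[blue])],np.float32)
r=cv2.minAreaRect(pts); print("plate",r, cv2.boxPoints(r))
for nm,(uu,vv) in dict(A=(152,152),B=(133,213)).items():
    m=(abs(u-uu)<18)&(abs(v-vv)<18)&(z>44)&(z<56); q=w[m]
    print(nm,m.sum(),cv2.minEnclosingCircle(q[:,:2].astype(np.float32)),np.nanmedian(q[:,2]), np.nanmax(z[vv-15:vv+15,uu-15:uu+15]))
yel=(hsv[...,0]>20)&(hsv[...,0]<32)&(hsv[...,1]>180)&(u>240)&(u<300)&(v>160)&(v<205)&(z>38)
q=w[yel];print("yellow",cv2.minAreaRect(q[:,:2].astype(np.float32)),np.nanmedian(q[:,2]))
m=(abs(u-304)<20)&(abs(v-172)<20)&(z>72);q=w[m];print("knob",m.sum(),cv2.minAreaRect(q[:,:2].astype(np.float32)),np.nanmedian(q[:,2]),np.nanmean(q,0))
m=(abs(u-229)<20)&(abs(v-202)<20)&(z>50);q=w[m];print("V",m.sum(),cv2.minAreaRect(q[:,:2].astype(np.float32)),np.nanmedian(q[:,2]))
m=(abs(u-398)<25)&(abs(v-170)<25)&(z>68);q=w[m];print("tin",cv2.minEnclosingCircle(q[:,:2].astype(np.float32)),np.nanmedian(q[:,2]))
save(c,"crop0.png",(110,130,350,250),3.3)
E
```

```text
bench z -0.6479408451910462
plate z 11.54303174124512
plate ((560.9464721679688, -55.049652099609375), (127.70439910888672, 306.5700378417969), 19.810083389282227) [[ 448.92416   67.52439]
 [ 552.82184 -220.90317]
 [ 672.96875 -177.62369]
 [ 569.0711   110.80386]]
A 127 ((668.6265258789062, 242.22293090820312), 16.508838653564453) 49.53046407540471 54.154522235930784
B 210 ((511.8267517089844, 284.4031677246094), 20.472501754760742) 49.888188983972256 55.81807915917682
yellow ((567.185791015625, -73.85166931152344), (46.493896484375, 36.008358001708984), 19.929487228393555) 42.71520439938469
knob 125 ((592.9733276367188, -143.57009887695312), (51.457210540771484, 14.631965637207031), 20.297090530395508) 78.77721406115177 [ 592.0523018  -143.73021015   78.82870121]
V 248 ((525.2352294921875, 43.09595489501953), (48.026344299316406, 38.35475158691406), 19.7391414642334) 55.4996932949727
tin ((590.3641357421875, -372.93536376953125), 33.617889404296875) 74.2083403675932
```

View pics/crop0.png

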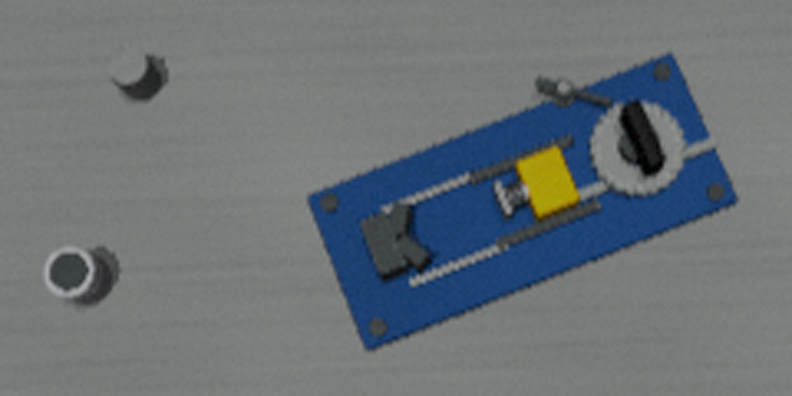

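Cylinder B has a 20 mm radius and is 50 mm tall, so it is the piston, at about (511.5,284.4). A has a 16 mm radius, so it is the socket. The clamp origin is about (561,-54.8) with yaw 19.9°; predicting the knob and yellow-block positions from that agrees with the measured ones within 1 mm.

```bash
cat >> h.py <<'E'
from scipy.spatial.transform import Rotation as Ro
O=np.array([561,-54.8]); YAW=np.radians(19.9)
CX=np.array([np.cos(YAW),np.sin(YAW)]); CY=np.array([-CX[1],CX[0]])
def cw(x,y): return O+x*CX+y*CY
def st():
    o=bot.get_obs(); R=Ro.from_euler("xyz",o["tcp_rot"]).as_matrix()
    jy=np.degrees(np.arctan2(R[1,1],R[0,1]))
    print("t%.2f"%o["time"],"tcp",o["tool_pos"].round(1),"jawdir",jy.round(1),"xaxis",R[:,0].round(3),"q",o["joint_positions"].round(2),"F",o["contact_force"].round(1),"M",o["moment"].round(3),"w%.1f"%o["grip_width"]); return o,R,jy
def go(x,y,z,jaw):   # jaw: wanted world angle of tool y (deg)
    o,R,jy=st(); d=R.T@(np.array([x,y,z])-o["tool_pos"])
    print("shift mm",d.round(1),"turn",round(jy-jaw,1))
E
python3 - <<'E'
from h import *
go(511.5,284.4,120,19.9); go(511.5,284.4,120,199.9)
print(cw(0,45),cw(0,-95))
E
```

```text
t0.10 tcp [ 211.  -480.3  226.1] jawdir -66.3 xaxis [-0.     0.001 -1.   ] q [-1.3   0.34  1.52 -0.    1.28 -0.15] F [-0.   0.5 -0.2] M [ 0.002  0.022 -0.013] w91.9
shift mm [ 107.  -579.2 -582.6] turn -86.2
t0.10 tcp [ 211.  -480.3  226.1] jawdir -66.3 xaxis [-0.     0.001 -1.   ] q [-1.3   0.34  1.52 -0.    1.28 -0.15] F [-0.   0.5 -0.2] M [ 0.002  0.022 -0.013] w91.9
shift mm [ 107.  -579.2 -582.6] turn -266.2
[545.68292024 -12.48703428] [ 593.33605727 -144.12737207]
```

step_arm --targets '[[[0, -0.028, -0.028, 0], [0, -0.056, -0.056, 0], [0, -0.084, -0.084, 0], [0, -0.112, -0.112, 0], [0, -0.14, -0.14, 0]]]' --jaw 0

```text
time: 0.52
tool_pos: [282.9, -293.9, 226.0]
tcp_rot: [-1.679, 1.569, 1.876]
contact_force: [0.5, 0.5, 0.2]
grip_width: 92.1
```

step_arm --targets '[[[0, -0.028, -0.028, 0], [0, -0.056, -0.056, 0], [0, -0.084, -0.084, 0], [0, -0.112, -0.112, 0], [0, -0.14, -0.14, 0]]]'

```text
time: 0.93
tool_pos: [355.0, -107.6, 226.3]
tcp_rot: [-1.717, 1.569, 1.837]
contact_force: [0.5, -0.8, 0.1]
grip_width: 91.6
```

step_arm --targets '[[[0, -0.028, -0.028, 0], [0, -0.056, -0.056, 0], [0, -0.084, -0.084, 0], [0, -0.112, -0.112, 0], [0, -0.14, -0.14, 0]]]'

```text
time: 1.35
tool_pos: [427.2, 79.0, 226.5]
tcp_rot: [-1.595, 1.569, 1.96]
contact_force: [0.2, -0.4, -0.4]
grip_width: 91.9
```

step_arm --targets '[[[0, -0.028, -0.028, 0], [0, -0.056, -0.056, 0], [0, -0.084, -0.084, 0], [0, -0.112, -0.112, 0], [0, -0.14, -0.14, 0]]]'

```text
time: 1.77
tool_pos: [499.3, 265.4, 226.4]
tcp_rot: [-1.22, 1.569, 2.334]
contact_force: [0.5, -0.4, -0.7]
grip_width: 92.0
```

step_arm --targets '[[[0, 0, 0, -7], [0, 0, 0, -14], [0, 0, 0, -21], [0, 0, 0, -28], [0, 0, 0, -35]]]'

```text
time: 2.18
tool_pos: [499.0, 265.6, 225.7]
tcp_rot: [-1.392, 1.568, 2.781]
contact_force: [0.1, 0.5, -0.6]
grip_width: 91.8
```

step_arm --targets '[[[0.01, 0, 0, -7], [0.02, 0, 0, -14], [0.03, 0, 0, -21], [0.04, 0, 0, -28], [0.05, 0, 0, -35]]]'

```text
time: 2.6
tool_pos: [498.5, 265.5, 174.8]
tcp_rot: [-1.833, 1.567, 2.956]
contact_force: [-0.8, -0.1, 0.6]
grip_width: 91.5
```

```bash
python3 - <<'E'
from h import *
go(511.5,284.4,100,19.9)
E
```

```text
t2.60 tcp [498.5 265.5 174.8] jawdir 4.4 xaxis [-0.004  0.001 -1.   ] q [0.35 0.46 1.49 0.   1.2  0.28] F [-0.8 -0.1  0.6] M [-0.058 -0.121  0.006] w91.5
shift mm [ 74.8  14.7 -17.8] turn -15.5
```

step_arm --targets '[[[0.012, 0.005, -0.006, -5], [0.024, 0.01, -0.012, -10], [0.036, 0.0147, -0.0178, -15.5], [0.05, 0.0147, -0.0178, -15.5], [0.05, 0.0147, -0.0178, -15.5]]]'

```text
time: 3.02
tool_pos: [509.9, 283.9, 121.6]
tcp_rot: [-1.757, 1.561, -2.98]
contact_force: [-0.7, -1.0, -0.4]
grip_width: 92.1
```

```bash
python3 - <<'E'
from h import *
c=cap("wrist"); save(c,"w1.png"); w=cloud(c); print(-c["R"].T@c["t"],c["R"][2])
z=w[...,2]; m=(z>46)&(z<54)&(np.hypot(w[...,0]-511.5,w[...,1]-284.4)<40)
q=w[m]; print(m.sum(), q.size and cv2.minEnclosingCircle(q[:,:2].astype(np.float32)))
go(511.5,284.4,20,19.9)
E
```

```text
[488.94527306 345.03648123 280.31856858] [ 0.07428206 -0.23020442 -0.9703031 ]
1546 ((511.3382263183594, 282.1197204589844), 20.05546760559082)
t3.07 tcp [510.5 284.  123.1] jawdir 19.9 xaxis [-0.008 -0.001 -1.   ] q [0.38 0.55 1.49 0.   1.11 0.03] F [ 0.5 -1.2  0.2] M [ 0.007 -0.157  0.021] w91.7
shift mm [1.031e+02 1.800e+00 1.000e-01] turn -0.0
```

View pics/w1.png

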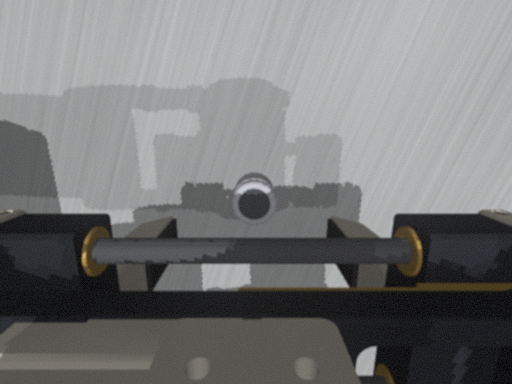

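The piston is centred between the fingers at (254,200). The wrist and top cameras agree within 2 mm, so I'll descend and grip.

step_arm --targets '[[[0.025, 0.0014, 0.0012, 0], [0.05, 0.0014, 0.0012, 0], [0.075, 0.0014, 0.0012, 0], [0.095, 0.0014, 0.0012, 0], [0.102, 0.0014, 0.0012, 0]]]'

```text
time: 3.48
tool_pos: [510.1, 282.5, 19.0]
tcp_rot: [-1.704, 1.559, -2.929]
contact_force: [-0.8, 0.0, 0.5]
grip_width: 91.9
```

step_arm --targets '[[[0, 0, 0, 0], [0, 0, 0, 0], [0, 0, 0, 0], [0, 0, 0, 0], [0, 0, 0, 0]]]' --jaw 0.75

```text
time: 3.9
tool_pos: [510.8, 282.9, 20.3]
tcp_rot: [-1.747, 1.562, -2.971]
contact_force: [0.5, -0.6, 0.8]
grip_width: 63.2
```

step_arm --targets '[[[0, 0, 0, 0], [0, 0, 0, 0], [0, 0, 0, 0], [0, 0, 0, 0], [0, 0, 0, 0]]]'

```text
time: 4.32
tool_pos: [511.1, 283.0, 20.6]
tcp_rot: [-1.767, 1.562, -2.991]
contact_force: [-0.6, -0.3, 2.4]
grip_width: 39.7
```

```bash
python3 - <<'E'
from h import *
st()
E
```

```text
t4.32 tcp [511.1 283.   20.6] jawdir 19.8 xaxis [-0.008 -0.001 -1.   ] q [0.37 0.68 1.58 0.   0.89 0.03] F [-0.6 -0.3  2.4] M [ 0.011 -0.145 -0.015] w39.7
```

step_arm --targets '[[[-0.01, 0, 0, 0], [-0.03, 0, 0, 0], [-0.055, 0, 0, 0], [-0.08, 0, 0, 0], [-0.1, 0, 0, 0]]]'

```text
time: 4.73
tool_pos: [511.9, 283.1, 122.6]
tcp_rot: [-1.777, 1.563, -3.002]
contact_force: [1.0, -0.2, -3.6]
grip_width: 39.5
```

step_arm --targets '[[[0, -0.004, 0.018, 0], [0, -0.011, 0.048, 0], [0, -0.02, 0.083, 0], [0, -0.028, 0.118, 0], [0, -0.035, 0.15, 0]]]'

```text
time: 5.15
tool_pos: [529.3, 128.4, 122.8]
tcp_rot: [-1.753, 1.562, -2.977]
contact_force: [1.1, -0.4, -3.1]
grip_width: 39.8
```

step_arm --targets '[[[0, -0.008, 0.035, 0], [0, -0.016, 0.07, 0], [0, -0.024, 0.1, 0], [0, -0.03, 0.12, 0], [0, -0.032, 0.13, 0]]]'

```text
time: 5.57
tool_pos: [543.0, -7.6, 123.1]
tcp_rot: [-1.706, 1.561, -2.932]
contact_force: [-0.1, 0.2, -2.4]
grip_width: 39.9
```

```bash
python3 - <<'E'
from h import *
go(545.7,-12.5,60,19.9)
E
```

```text
t5.57 tcp [543.   -7.6 123.1] jawdir 19.7 xaxis [-0.01  -0.002 -1.   ] q [-0.15  0.48  1.61 -0.    1.06 -0.5 ] F [-0.1  0.2 -2.4] M [ 0.034 -0.147  0.052] w39.9
shift mm [63.   1.5  5.6] turn -0.2
```

step_arm --targets '[[[0, 0.0007, 0.003, 0], [0.01, 0.0015, 0.0056, -0.2], [0.03, 0.0015, 0.0056, -0.2], [0.045, 0.0015, 0.0056, -0.2], [0.053, 0.0015, 0.0056, -0.2]]]'

```text
time: 5.98
tool_pos: [544.4, -10.9, 67.6]
tcp_rot: [-1.841, 1.557, -3.062]
contact_force: [-0.5, 0.3, -2.5]
grip_width: 39.1
```

step_arm --targets '[[[0, 0, 0, 0], [0, 0, 0, 0], [0, 0, 0, 0], [0, 0, 0, 0], [0, 0, 0, 0]]]'

```text
time: 6.4
tool_pos: [545.0, -10.8, 68.4]
tcp_rot: [-1.808, 1.559, -3.03]
contact_force: [-0.3, -0.5, -1.9]
grip_width: 39.6
```

```bash
python3 - <<'E'
from h import *
go(545.7,-12.5,34,19.9)
c=cap("side"); save(c,"s1.png",(180,140,320,260),5)
E
```

```text
t6.40 tcp [545.  -10.8  68.4] jawdir 20.0 xaxis [-0.012 -0.001 -1.   ] q [-0.16  0.56  1.66 -0.    0.94 -0.51] F [-0.3 -0.5 -1.9] M [ 0.011 -0.162  0.037] w39.6
shift mm [34.4  0.5  2. ] turn 0.1
```

View pics/s1.png

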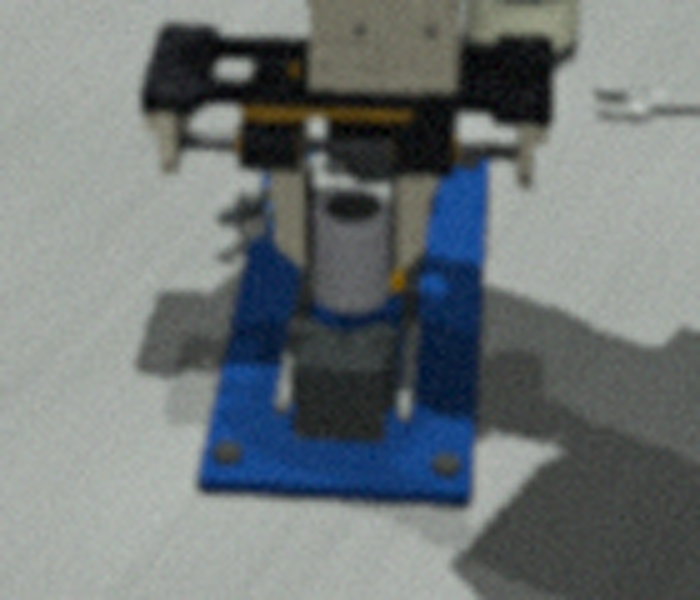

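The side crop shows the piston held upright, with its bottom at (350,318), centred between the guides and clear of the V. I'll lower it now.

step_arm --targets '[[[0.008, 0.0005, 0.002, 0], [0.017, 0.0005, 0.002, 0], [0.025, 0.0005, 0.002, 0], [0.031, 0.0005, 0.002, 0], [0.034, 0.0005, 0.002, 0]]]'

```text
time: 6.87
tool_pos: [544.7, -12.5, 32.7]
tcp_rot: [-1.86, 1.556, -3.082]
contact_force: [-0.4, -0.2, 0.4]
grip_width: 39.5
```

step_arm --targets '[[[0.0005, 0, 0, 0], [0.001, 0, 0, 0], [0.001, 0, 0, 0], [0.001, 0, 0, 0], [0.001, 0, 0, 0]]]'

```text
time: 7.28
tool_pos: [544.7, -12.6, 32.7]
tcp_rot: [-1.846, 1.557, -3.067]
contact_force: [-3.5, 0.1, 7.6]
grip_width: 39.0
```

```bash
python3 - <<'E'
from h import *
go(545.7,-12.5,32,19.9)
E
```

```text
t7.28 tcp [544.7 -12.6  32.7] jawdir 20.0 xaxis [-0.014 -0.001 -1.   ] q [-0.16  0.61  1.68 -0.    0.86 -0.51] F [-3.5  0.1  7.6] M [ 0.061  0.483 -0.04 ] w39.0
shift mm [0.7 1.  0.3] turn 0.1
```

Contact at 7.6 N, so it is seated. I'll release, then lift.

step_arm --targets '[[[0, 0, 0, 0], [0, 0, 0, 0], [0, 0, 0, 0], [0, 0, 0, 0], [0, 0, 0, 0]]]' --jaw 0.35

```text
time: 7.7
tool_pos: [544.8, -12.6, 32.6]
tcp_rot: [-1.847, 1.557, -3.069]
contact_force: [0.5, -0.6, -0.1]
grip_width: 59.7
```

step_arm --targets '[[[0, 0, 0, 0], [0, 0, 0, 0], [-0.01, 0, 0, 0], [-0.025, 0, 0, 0], [-0.045, 0, 0, 0]]]'

```text
time: 8.12
tool_pos: [544.6, -12.4, 77.6]
tcp_rot: [-1.882, 1.554, -3.103]
contact_force: [-0.1, -0.7, 0.8]
grip_width: 59.8
```

step_arm --targets '[[[-0.02, 0, 0, 0], [-0.04, 0, 0, 0], [-0.06, 0, 0, 0], [-0.08, 0, 0, 0], [-0.09, 0, 0, 0]]]'

```text
time: 8.53
tool_pos: [547.1, -12.5, 170.8]
tcp_rot: [-1.816, 1.558, -3.038]
contact_force: [1.5, -0.4, 0.7]
grip_width: 59.6
```

```bash
python3 - <<'E'
from h import *
go(593.1,-143.9,120,109.9)
c=cap("top"); w=cloud(c); z=w[...,2]; save(c,"t1.png",(190,120,360,250),4)
d=w[...,:2]-O; X=d@CX; Y=d@CY
m=(z>57)&(z<66)&(abs(X)<30)&(Y>15)&(Y<90); q=np.stack([X[m],Y[m]],1).astype(np.float32)
print("piston",m.sum(), len(q) and cv2.minEnclosingCircle(q))
E
```

```text
t8.53 tcp [547.1 -12.5 170.8] jawdir 20.0 xaxis [-0.012 -0.001 -1.   ] q [-0.16  0.44  1.54 -0.    1.18 -0.51] F [ 1.5 -0.4  0.7] M [-0.022 -0.162  0.019] w59.6
shift mm [ 50.4  -1.2 139.4] turn -89.9
piston 1 ((20.66812515258789, 87.28175354003906), 9.999999747378752e-05)
```

step_arm --targets '[[[0, 0, 0.03, -7], [0, 0, 0.065, -14], [0, 0, 0.1, -21], [0, 0, 0.13, -28], [0, -0.001, 0.139, -35]]]'

```text
time: 9.0
tool_pos: [595.0, -147.6, 170.3]
tcp_rot: [-2.287, 1.56, -2.895]
contact_force: [-1.6, -0.4, 0.0]
grip_width: 59.4
```

step_arm --targets '[[[0, 0, 0, -7], [0, 0, 0, -14], [0, 0, 0, -21], [0, 0, 0, -28], [0, 0, 0, -35]]]' --jaw 0.48

```text
time: 9.42
tool_pos: [594.5, -147.6, 169.2]
tcp_rot: [-2.983, 1.558, -2.974]
contact_force: [-0.7, -0.8, 0.1]
grip_width: 48.0
```

step_arm --targets '[[[0, 0, 0, -7], [0, 0, 0, -14], [0, 0, 0, -20], [0, 0, 0, -20], [0, 0, 0, -20]]]'

```text
time: 9.83
tool_pos: [594.2, -147.5, 168.5]
tcp_rot: [2.909, 1.557, -3.02]
contact_force: [1.1, 0.0, 0.6]
grip_width: 47.6
```

```bash
python3 - <<'E'
from h import *
go(593.1,-143.9,100,109.9)
c=cap("top"); w=cloud(c); z=w[...,2]; save(c,"t2.png",(190,120,360,250),4)
d=w[...,:2]-O; X=d@CX; Y=d@CY
m=(z>57)&(z<66)&(abs(X)<30)&(Y>15)&(Y<90); q=np.stack([X[m],Y[m]],1).astype(np.float32)
print("piston",m.sum(), len(q) and cv2.minEnclosingCircle(q))
c=cap("wrist"); w=cloud(c); z=w[...,2]; save(c,"w2.png"); d=w[...,:2]-O; X=d@CX; Y=d@CY
m=(z>70)&(z<84)&(abs(X)<40)&(abs(Y+95)<30); q=np.stack([X[m],Y[m]],1).astype(np.float32)
print("knob",m.sum(), len(q) and cv2.minAreaRect(q))
E
```

```text
t9.83 tcp [ 594.2 -147.5  168.5] jawdir 110.3 xaxis [-0.013 -0.002 -1.   ] q [-0.37  0.56  1.34 -0.01  1.25 -2.29] F [1.1 0.  0.6] M [ 0.138 -0.166  0.007] w47.6
shift mm [68.5  3.5  1.1] turn 0.4
piston 203 ((-0.5407342910766602, 47.0800666809082), 19.8790225982666)
knob 781 ((-1.0736312866210938, -97.06452941894531), (52.23148727416992, 13.20963191986084), 0.1235109269618988)
```

View pics/t2.png

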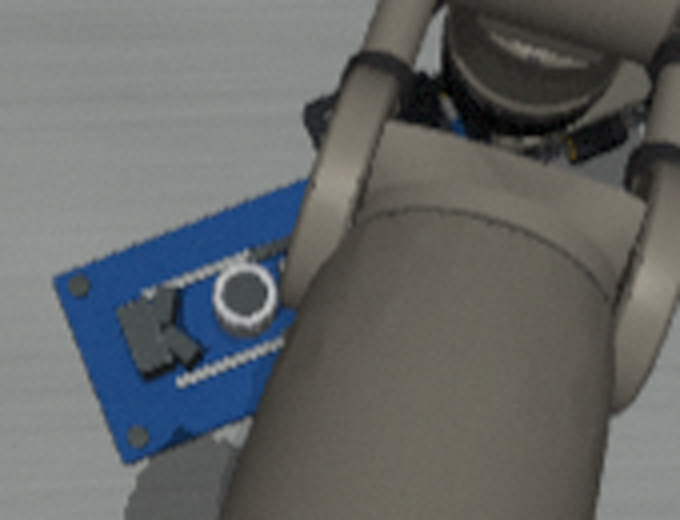

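The piston is standing at (245,295) in the crop, which is (-0.5, 47) in the clamp frame, and the V is clear of it. Next I'll descend on the knob.

step_arm --targets '[[[0.02, 0.0012, 0.0007, 0.2], [0.05, 0.0025, 0.0015, 0.4], [0.08, 0.0025, 0.0015, 0.4], [0.105, 0.0025, 0.0015, 0.4], [0.12, 0.0025, 0.0015, 0.4]]]'

```text
time: 10.35
tool_pos: [591.7, -144.2, 45.7]
tcp_rot: [2.814, 1.554, -3.123]
contact_force: [0.3, 0.5, -0.1]
grip_width: 47.9
```

step_arm --targets '[[[0, 0, 0, 0], [0, 0, 0, 0], [0, 0, 0, 0], [0, 0, 0, 0], [0, 0, 0, 0]]]'

```text
time: 10.77
tool_pos: [592.6, -144.5, 47.2]
tcp_rot: [2.887, 1.556, -3.051]
contact_force: [-0.3, 0.2, 0.4]
grip_width: 47.8
```

```bash
python3 - <<'E'
from h import *
go(593.1,-144.8,45,109.9)
E
```

```text
t10.77 tcp [ 592.6 -144.5   47.2] jawdir 109.8 xaxis [-0.014 -0.001 -1.   ] q [-0.36  0.68  1.48 -0.01  0.99 -2.27] F [-0.3  0.2  0.4] M [ 0.111 -0.145 -0.002] w47.8
shift mm [ 2.2 -0.4  0.4] turn -0.1
```

step_arm --targets '[[[0.001, 0, 0, 0], [0.002, 0, 0, 0], [0.002, 0, 0, 0], [0.002, 0, 0, 0], [0.002, 0, 0, 0]]]' --jaw 0.95

```text
time: 11.18
tool_pos: [593.4, -146.3, 45.7]
tcp_rot: [3.121, 1.558, -2.817]
contact_force: [1.6, -6.0, 0.4]
grip_width: 28.0
```

step_arm --targets '[[[0, 0, 0, 0], [0, 0, 0, 0], [0, 0, 0, 0], [0, 0, 0, 0], [0, 0, 0, 0]]]'

```text
time: 11.6
tool_pos: [593.5, -146.4, 45.7]
tcp_rot: [3.137, 1.558, -2.801]
contact_force: [0.6, -1.7, -0.8]
grip_width: 28.0
```

```bash
python3 - <<'E'
from h import *
st()
E
```

```text
t11.60 tcp [ 593.5 -146.4   45.7] jawdir 109.8 xaxis [-0.012 -0.004 -1.   ] q [-0.36  0.69  1.48 -0.01  0.99 -2.27] F [ 0.6 -1.7 -0.8] M [-0.078 -0.182 -0.054] w28.0
```

step_arm --targets '[[[0, 0, 0, 5], [0, 0, 0, 10], [0, 0, 0, 15], [0, 0, 0, 20], [0, 0, 0, 25]]]'

```text
time: 12.02
tool_pos: [593.5, -146.3, 45.7]
tcp_rot: [-2.7, 1.558, -2.795]
contact_force: [0.0, -1.1, 0.1]
grip_width: 28.4
```

```bash
python3 - <<'E'
from h import *
st()
E
```

```text
t12.02 tcp [ 593.5 -146.3   45.7] jawdir 84.6 xaxis [-0.012 -0.004 -1.   ] q [-0.36  0.69  1.48 -0.01  0.99 -1.83] F [ 0.  -1.1  0.1] M [ 0.072 -0.208  0.079] w28.4
```

The opening stopped at 28 mm instead of 14, so the fingertips may be on a hub below the bar. I'll look.

```bash
python3 - <<'E'
from h import *
import pickle
c=cap("side"); save(c,"s2.png",(180,120,340,240),5)
c=pickle.load(open("side.pkl","rb")); w=cloud(c); d=w[...,:2]-O; X=d@CX; Y=d@CY; z=w[...,2]
m=(abs(X)<45)&(abs(Y+95)<45)&(z>20)
for lo in range(28,84,4):
    k=m&(z>=lo)&(z<lo+4)
    if k.any(): print(lo,k.sum(),"X",X[k].min().round(),X[k].max().round(),"Y",Y[k].min().round(),Y[k].max().round())
E
```

```text
28 157 X -37.0 43.0 Y -122.0 -58.0
32 42 X -34.0 36.0 Y -108.0 -58.0
36 14 X -17.0 13.0 Y -93.0 -83.0
40 19 X -26.0 19.0 Y -95.0 -81.0
44 28 X -23.0 24.0 Y -94.0 -81.0
48 28 X -26.0 24.0 Y -95.0 -82.0
52 25 X -26.0 24.0 Y -97.0 -88.0
56 25 X -25.0 24.0 Y -97.0 -85.0
60 26 X -25.0 24.0 Y -94.0 -85.0
64 26 X -25.0 24.0 Y -95.0 -87.0
68 19 X -25.0 24.0 Y -95.0 -88.0
72 23 X -25.0 24.0 Y -93.0 -87.0
76 49 X -25.0 24.0 Y -103.0 -86.0
80 9 X -20.0 21.0 Y -98.0 -88.0
```

View pics/s2.png

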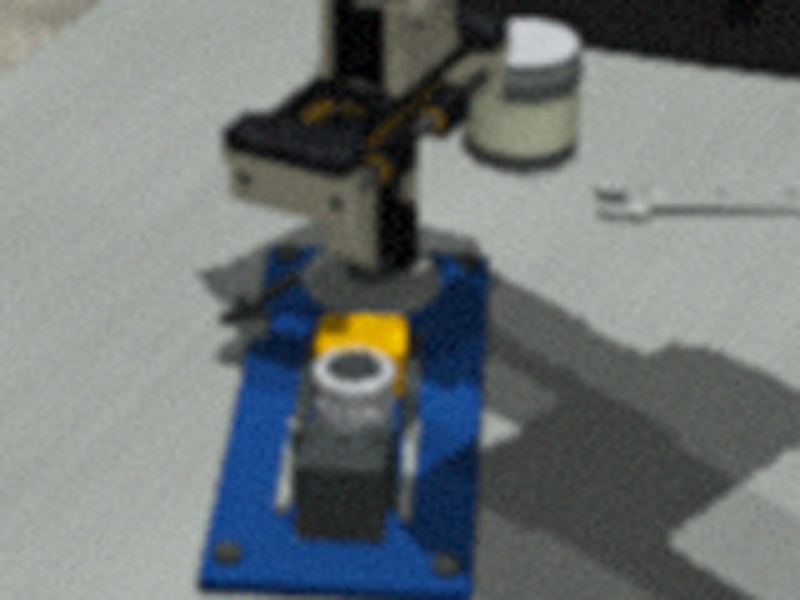

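Fingertips are on a hub about 28 mm wide that reaches z≈48. I'll open, raise well above it and read the bar angle.

step_arm --targets '[[[0, 0, 0, 0], [0, 0, 0, 0], [0, 0, 0, 0], [-0.01, 0, 0, -5], [-0.03, 0, 0, -10]]]' --jaw 0.48

```text
time: 12.48
tool_pos: [592.1, -145.4, 73.6]
tcp_rot: [-3.095, 1.553, -3.014]
contact_force: [-0.2, -0.0, -0.2]
grip_width: 47.5
```

step_arm --targets '[[[-0.01, 0, 0, 0], [-0.02, 0, 0, 0], [-0.02, 0, 0, 0], [-0.02, 0, 0, 0], [-0.02, 0, 0, 0]]]'

```text
time: 12.9
tool_pos: [592.0, -145.2, 92.9]
tcp_rot: [-3.123, 1.552, -3.044]
contact_force: [-0.1, 0.2, -0.2]
grip_width: 47.7
```

```bash
cat >> h.py <<'E'
def knob():
    c=cap("wrist"); w=cloud(c); z=w[...,2]; d=w[...,:2]-O; X=d@CX; Y=d@CY
    m=(z>73)&(z<84)&(abs(X)<32)&(abs(Y+95)<32)
    q=np.stack([X[m],Y[m]],1).astype(np.float32); r=cv2.minAreaRect(q)
    qc=q-q.mean(0); e=np.linalg.svd(qc,full_matrices=False)[2][0]
    print("knob n",m.sum(),r,"pca ang deg",np.degrees(np.arctan2(e[1],e[0])).round(1)); return c
E
python3 - <<'E'
from h import *
st(); knob()
E
```

```text
t12.90 tcp [ 592.  -145.2   92.9] jawdir 94.5 xaxis [-0.018 -0.002 -1.   ] q [-0.36  0.63  1.44 -0.01  1.09 -2.01] F [-0.1  0.2 -0.2] M [ 0.132 -0.168 -0.044] w47.7
knob n 1049 ((-9.85751724243164, -95.30719757080078), (13.912878036499023, 34.28749465942383), 76.34895324707031) pca ang deg -13.9
```

The bar is at about -14°, so one tooth has clicked. Re-gripping higher.

step_arm --targets '[[[0.005, -0.0014, 0.002, 0], [0.015, -0.0014, 0.002, 0], [0.027, -0.0014, 0.002, 0], [0.036, -0.0014, 0.002, 0], [0.04, -0.0014, 0.002, 0]]]'

```text
time: 13.37
tool_pos: [592.0, -146.1, 50.0]
tcp_rot: [3.075, 1.549, -3.129]
contact_force: [-0.2, 0.3, 0.1]
grip_width: 47.7
```

step_arm --targets '[[[0, 0, 0, 0], [0, 0, 0, 0], [0, 0, 0, 0], [0, 0, 0, 0], [0, 0, 0, 0]]]' --jaw 0.95

```text
time: 13.78
tool_pos: [592.4, -146.2, 50.6]
tcp_rot: [3.093, 1.55, -3.111]
contact_force: [-0.2, 0.1, 1.0]
grip_width: 19.1
```

step_arm --targets '[[[0, 0, 0, 0], [0, 0, 0, 0], [0, 0, 0, 0], [0, 0, 0, 0], [0, 0, 0, 0]]]'

```text
time: 14.2
tool_pos: [592.5, -146.4, 50.8]
tcp_rot: [3.113, 1.55, -3.091]
contact_force: [-0.7, -1.2, 0.1]
grip_width: 13.7
```

```bash
python3 - <<'E'
from h import *
st()
E
```

```text
t14.20 tcp [ 592.5 -146.4   50.8] jawdir 94.5 xaxis [-0.021 -0.001 -1.   ] q [-0.36  0.68  1.47 -0.01  1.01 -2.01] F [-0.7 -1.2  0.1] M [-0.099 -0.05   0.084] w13.7
```

step_arm --targets '[[[0, 0, 0, 5], [0, 0, 0, 10], [0, 0, 0, 15], [0, 0, 0, 20], [0, 0, 0, 25]]]'

```text
time: 14.62
tool_pos: [592.5, -146.0, 50.8]
tcp_rot: [-2.767, 1.55, -3.128]
contact_force: [-0.2, 0.5, -0.6]
grip_width: 13.7
```

step_arm --targets '[[[0, 0, 0, 5], [0, 0, 0, 10], [0, 0, 0, 15], [0, 0, 0, 20], [0, 0, 0, 25]]]'

```text
time: 15.03
tool_pos: [592.8, -145.7, 50.8]
tcp_rot: [-2.364, 1.551, 3.117]
contact_force: [0.2, -0.5, -1.7]
grip_width: 13.8
```

```bash
cat >> h.py <<'E'
def pist():
    c=cap("top"); w=cloud(c); z=w[...,2]; d=w[...,:2]-O; X=d@CX; Y=d@CY
    m=(z>58.5)&(z<66)&(abs(X)<26)&(Y>15)&(Y<105); q=np.stack([X[m],Y[m]],1).astype(np.float32)
    print("piston",m.sum(),len(q) and cv2.minEnclosingCircle(q)); return c
E
python3 - <<'E'
from h import *
st(); pist()
E
```

```text
t15.03 tcp [ 592.8 -145.7   50.8] jawdir 44.0 xaxis [-0.02  0.   -1.  ] q [-0.36  0.68  1.47 -0.01  1.01 -1.13] F [ 0.2 -0.5 -1.7] M [ 0.542 -0.635  0.137] w13.8
piston 204 ((0.5624405145645142, 68.73336029052734), 35.41123962402344)
```

```bash
cat >> h.py <<'E'
def pist():
    c=cap("top"); w=cloud(c); z=w[...,2]; d=w[...,:2]-O; X=d@CX; Y=d@CY
    m=((z>58.5)&(z<66)&(abs(X)<26)&(Y>15)&(Y<105)).astype(np.uint8)
    n,l,s,_=cv2.connectedComponentsWithStats(m,connectivity=4); k=1+np.argmax(s[1:,4]); m=l==k
    q=np.stack([X[m],Y[m]],1).astype(np.float32)
    print("piston",m.sum(),cv2.minEnclosingCircle(q),"Y",np.percentile(q[:,1],[2,50,98]).round(1))
    v=(z>52)&(z<58.3)&(abs(X)<26)&(Y>70)&(Y<140)&~cv2.dilate(m.astype(np.uint8),np.ones((5,5))).astype(bool)
    print("V n",v.sum(),"X",np.percentile(X[v],[2,98]).round(1),"Y",np.percentile(Y[v],[2,98]).round(1)); return c
E
python3 - <<'E'
from h import *
pist()
E
```

```text
piston 192 ((-0.5929227471351624, 52.758216857910156), 19.815752029418945) Y [35.9 53.2 70.3]
V n 213 X [-21.   21.3] Y [ 87.2 122.9]
```

step_arm --targets '[[[0, 0, 0, 5], [0, 0, 0, 10], [0, 0, 0, 15], [0, 0, 0, 20], [0, 0, 0, 25]]]'

```text
time: 15.55
tool_pos: [593.1, -145.5, 50.8]
tcp_rot: [-1.945, 1.552, 3.102]
contact_force: [0.4, 0.2, -2.0]
grip_width: 14.3
```

step_arm --targets '[[[0, 0, 0, 4], [0, 0, 0, 8], [0, 0, 0, 12], [0, 0, 0, 16], [0, 0, 0, 20]]]'

```text
time: 15.97
tool_pos: [593.4, -145.5, 50.8]
tcp_rot: [-1.597, 1.553, 3.1]
contact_force: [-0.0, -0.8, -2.0]
grip_width: 14.2
```

```bash
python3 - <<'E'
from h import *
st(); pist()
E
```

```text
t15.97 tcp [ 593.4 -145.5   50.8] jawdir -0.9 xaxis [-0.018  0.001 -1.   ] q [-0.36  0.68  1.47 -0.01  1.01 -0.34] F [-0.  -0.8 -2. ] M [ 0.136 -0.845  0.089] w14.2
piston 188 ((-0.7980450391769409, 62.158355712890625), 19.62762451171875) Y [45.8 62.8 79.7]
V n 215 X [-21.5  21.4] Y [ 86.9 122.9]
```

step_arm --targets '[[[0, 0, 0, 5], [0, 0, 0, 10], [0, 0, 0, 15], [0, 0, 0, 20], [0, 0, 0, 25]]]'

```text
time: 16.43
tool_pos: [593.7, -145.7, 50.9]
tcp_rot: [-1.135, 1.553, 3.122]
contact_force: [0.7, -1.9, -2.5]
grip_width: 13.5
```

```bash
python3 - <<'E'
from h import *
st(); pist()
E
```

```text
t16.43 tcp [ 593.7 -145.7   50.9] jawdir -26.1 xaxis [-0.017  0.    -1.   ] q [-0.36  0.68  1.47 -0.01  1.01  0.1 ] F [ 0.7 -1.9 -2.5] M [-0.141 -0.809  0.159] w13.5
piston 190 ((-0.7842872738838196, 67.17681121826172), 19.832876205444336) Y [50.5 68.  84.8]
V n 218 X [-21.2  21.3] Y [ 88.2 122.9]
```

step_arm --targets '[[[0, 0, 0, 4], [0, 0, 0, 8], [0, 0, 0, 12], [0, 0, 0, 16.5], [0, 0, 0, 16.5]]]'

```text
time: 16.9
tool_pos: [593.9, -145.9, 50.9]
tcp_rot: [-0.82, 1.554, -3.137]
contact_force: [-0.3, -0.5, -1.4]
grip_width: 14.1
```

```bash
python3 - <<'E'
from h import *
st(); pist()
E
```

```text
t16.90 tcp [ 593.9 -145.9   50.9] jawdir -42.8 xaxis [-0.017 -0.    -1.   ] q [-0.36  0.68  1.47 -0.01  1.01  0.39] F [-0.3 -0.5 -1.4] M [-0.304 -0.65   0.039] w14.1
piston 193 ((-0.6648973822593689, 71.80923461914062), 20.15064811706543) Y [53.5 71.5 88.4]
V n 190 X [-21.5  21.5] Y [ 91.2 123. ]
```

```bash
cat >> h.py <<'E'
def meas(n=8):
    r=[];M=[]
    for i in range(n):
        c=cap("top"); w=cloud(c); z=w[...,2]; d=w[...,:2]-O; X=d@CX; Y=d@CY
        m=((z>58.5)&(z<66)&(abs(X)<26)&(Y>15)&(Y<105)).astype(np.uint8)
        n_,l,s,_=cv2.connectedComponentsWithStats(m,connectivity=4); m=l==1+np.argmax(s[1:,4])
        q=np.stack([X[m],Y[m]],1).astype(np.float32); r.append([*cv2.minEnclosingCircle(q)[0],np.median(q[:,1])])
        o=bot.get_obs(); M.append([*o["moment"],*o["contact_force"]])
    o,R,jy=st(); a=109.5-jy
    print("knob deg %.1f"%a,"teeth %.2f adv %.1f"%(a/15,np.radians(a)*12),"piston",np.mean(r,0).round(2),"sd",np.std(r,0).round(2),"M,F",np.mean(M,0).round(3))
E
python3 - <<'E'
from h import *
meas()
E
```

```text
t17.35 tcp [ 593.9 -145.9   50.8] jawdir -42.9 xaxis [-0.017  0.    -1.   ] q [-0.36  0.68  1.47 -0.01  1.01  0.39] F [ 1.5 -2.  -2.7] M [-0.423 -0.825  0.129] w14.1
knob deg 152.4 teeth 10.16 adv 31.9 piston [-0.81 71.27 71.24] sd [0.23 0.12 0.3 ] M,F [-0.385 -0.734  0.077  0.74  -1.418 -2.713]
```

step_arm --targets '[[[0, 0, 0, 2], [0, 0, 0, 4], [0, 0, 0, 6], [0, 0, 0, 7], [0, 0, 0, 7]]]'

```text
time: 17.77
tool_pos: [593.9, -145.9, 50.9]
tcp_rot: [-0.699, 1.554, -3.14]
contact_force: [1.3, -2.0, -2.9]
grip_width: 14.1
```

```bash
python3 - <<'E'
from h import *
meas()
E
```

```text
t18.17 tcp [ 593.9 -145.9   50.9] jawdir -49.8 xaxis [-0.017 -0.    -1.   ] q [-0.36  0.68  1.47 -0.01  1.01  0.51] F [ 1.1 -1.7 -2.8] M [-0.497 -0.793  0.121] w13.8
knob deg 159.3 teeth 10.62 adv 33.4 piston [-0.56 72.55 72.34] sd [0.66 0.55 0.32] M,F [-0.445 -0.748  0.115  0.57  -2.113 -2.645]
```

step_arm --targets '[[[0, 0, 0, 2], [0, 0, 0, 4], [0, 0, 0, 6], [0, 0, 0, 8], [0, 0, 0, 8]]]'

```text
time: 18.58
tool_pos: [594.0, -146.0, 50.9]
tcp_rot: [-0.549, 1.554, -3.131]
contact_force: [0.2, -2.6, -3.2]
grip_width: 13.9
```

```bash
python3 - <<'E'
from h import *
meas()
E
```

```text
t18.98 tcp [ 594.  -146.    50.9] jawdir -57.8 xaxis [-0.017 -0.    -1.   ] q [-0.36  0.68  1.47 -0.01  1.01  0.65] F [ 1.3 -3.6 -2.9] M [-0.582 -0.672  0.123] w13.8
knob deg 167.3 teeth 11.16 adv 35.0 piston [-0.64 72.38 72.31] sd [0.69 0.55 0.3 ] M,F [-0.585 -0.728  0.13   1.067 -2.617 -3.146]
```

The piston stopped at 72.3 between advances of 31.9 and 33.4 mm, so the pinch is at about 33.0 mm, or 10.5 teeth. Tooth 11 is the first click after it and tooth 12 (180°) the second, where about 9.4 N is expected. I'll wind to about 184° and let go.

step_arm --targets '[[[0, 0, 0, 4], [0, 0, 0, 8], [0, 0, 0, 12], [0, 0, 0, 16], [0, 0, 0, 16]]]'

```text
time: 19.4
tool_pos: [594.1, -146.2, 50.9]
tcp_rot: [-0.256, 1.554, -3.117]
contact_force: [2.4, -2.8, -3.6]
grip_width: 13.7
```

```bash
python3 - <<'E'
from h import *
meas()
E
```

```text
t19.80 tcp [ 594.  -146.1   50.9] jawdir -73.8 xaxis [-0.017 -0.    -1.   ] q [-0.36  0.68  1.47 -0.01  1.01  0.93] F [ 2.2 -3.8 -2.7] M [-0.767 -0.696  0.155] w13.9
knob deg 183.3 teeth 12.22 adv 38.4 piston [-0.79 72.84 72.65] sd [0.38 0.66 0.3 ] M,F [-0.705 -0.695  0.198  1.663 -3.895 -3.397]
```

step_arm --targets '[[[0, 0, 0, 0], [0, 0, 0, 0], [0, 0, 0, 0], [0, 0, 0, 0], [0, 0, 0, 0]]]' --jaw 0.48

```text
time: 20.22
tool_pos: [593.8, -145.7, 50.9]
tcp_rot: [-0.293, 1.554, 3.132]
contact_force: [0.3, 0.5, -0.2]
grip_width: 42.7
```

step_arm --targets '[[[-0.01, 0, 0, 0], [-0.025, 0, 0, 0], [-0.04, 0, 0, 0], [-0.05, 0, 0, 0], [-0.05, 0, 0, 0]]]'

```text
time: 20.63
tool_pos: [596.1, -146.1, 103.9]
tcp_rot: [-0.168, 1.558, -3.027]
contact_force: [-0.3, -0.4, 0.7]
grip_width: 47.7
```

```bash
python3 - <<'E'
from h import *
st(); knob(); meas(4)
E
```

```text
t20.63 tcp [ 596.1 -146.1  103.9] jawdir -73.8 xaxis [-0.013 -0.001 -1.   ] q [-0.36  0.62  1.42 -0.01  1.12  0.93] F [-0.3 -0.4  0.7] M [ 0.005 -0.027  0.017] w47.7
knob n 1045 ((5.9065093994140625, -97.06747436523438), (39.23162841796875, 13.985784530639648), 1.6516326665878296) pca ang deg -177.9
t20.88 tcp [ 594.  -145.5   99.9] jawdir -73.8 xaxis [-0.019  0.001 -1.   ] q [-0.36  0.63  1.42 -0.01  1.11  0.93] F [0.1 0.1 0.5] M [-0.018 -0.032 -0.041] w47.5
knob deg 183.3 teeth 12.22 adv 38.4 piston [-0.61 72.2  72.67] sd [0.15 0.18 0.35] M,F [ 0.012  0.008 -0.031  0.376  0.199 -0.172]
```

step_arm --targets '[[[-0.03, 0, 0, 0], [-0.06, 0, 0, 0], [-0.09, 0, 0, 0], [-0.12, 0, 0, 0], [-0.14, 0, 0, 0]]]'

```text
time: 21.3
tool_pos: [597.1, -145.7, 242.2]
tcp_rot: [-0.295, 1.554, 3.13]
contact_force: [0.4, -0.0, -0.2]
grip_width: 47.8
```

step_arm --targets '[[[0, 0.03, 0, 0], [0, 0.07, 0, 0], [0, 0.11, 0, 0], [0, 0.15, 0, 0], [0, 0.18, 0, 0]]]'

```text
time: 21.72
tool_pos: [647.2, -321.5, 239.9]
tcp_rot: [-0.304, 1.552, 3.119]
contact_force: [0.1, 0.5, 0.3]
grip_width: 47.5
```

step_arm --targets '[[[0, 0.03, 0, 0], [0, 0.06, 0, 0], [0, 0.08, 0, 0], [0, 0.1, 0, 0], [0, 0.1, 0, 0]]]'

```text
time: 22.13
tool_pos: [674.1, -421.6, 234.8]
tcp_rot: [-0.37, 1.548, 3.049]
contact_force: [-0.9, 0.4, -0.9]
grip_width: 47.8
```

```bash
python3 - <<'E'
from h import *
st(); c=pist(); save(c,"t3.png",(190,120,350,240),5)
w=cloud(c); z=w[...,2]; d=w[...,:2]-O; X=d@CX; Y=d@CY
hsv=cv2.cvtColor(c["color"],cv2.COLOR_RGB2HSV)
m=(z>73)&(z<84)&(abs(X)<32)&(abs(Y+95)<32); print("knob",m.sum(),cv2.minAreaRect(np.stack([X[m],Y[m]],1).astype(np.float32)))
m=(hsv[...,0]>20)&(hsv[...,0]<32)&(hsv[...,1]>180)&(z>38)&(z<50)&(abs(X)<30)&(abs(Y)<60); print("yellow",cv2.minAreaRect(np.stack([X[m],Y[m]],1).astype(np.float32)))
c=cap("side"); save(c,"s3.png",(190,130,310,250),5)
E
```

```text
t22.13 tcp [ 674.1 -421.6  234.8] jawdir -74.1 xaxis [-0.022  0.002 -1.   ] q [-0.65  0.97  0.36 -0.01  1.83  0.64] F [-0.9  0.4 -0.9] M [ 0.041  0.053 -0.011] w47.8
piston 199 ((-0.9454576969146729, 72.4231185913086), 19.617416381835938) Y [55.3 72.5 89.7]
V n 181 X [-21.3  21.2] Y [ 91.7 123. ]
knob 0 ((0.0, 0.0), (0.0, 0.0), 0.0)
yellow ((0.14945030212402344, 17.56827735900879), (33.85810089111328, 45.65232849121094), 88.88983917236328)
```

View pics/t3.png

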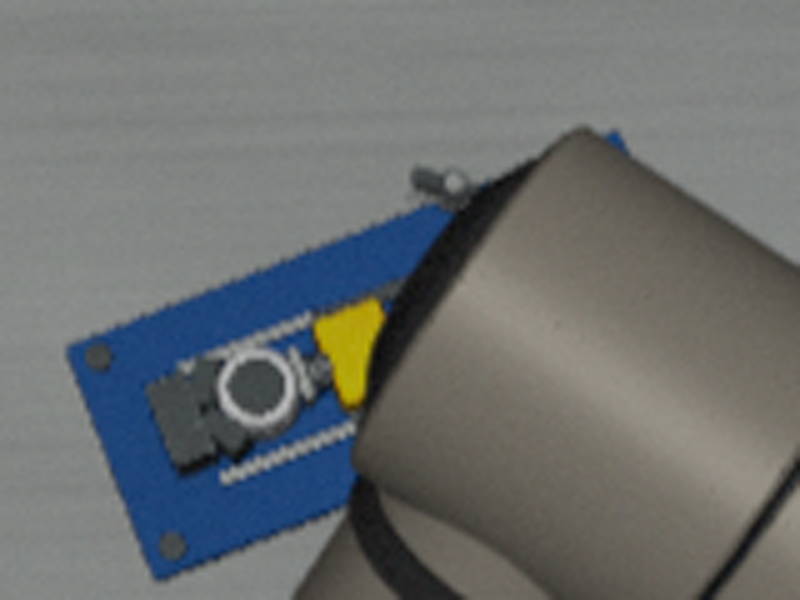

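View pics/s3.png

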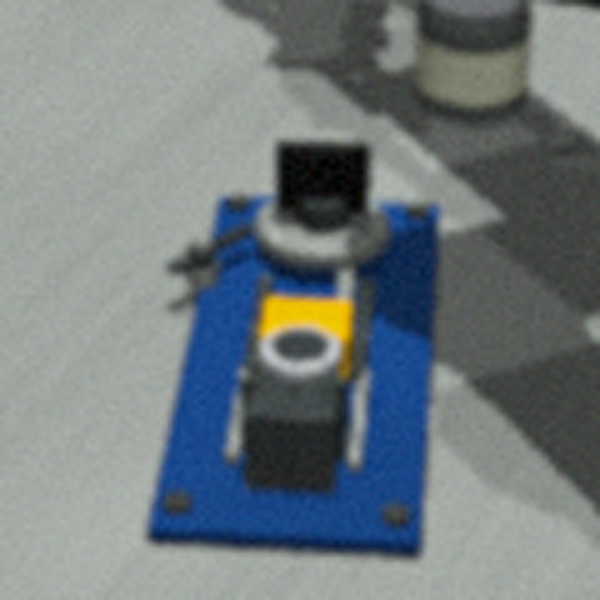

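The piston is upright in the V at crop position (258,388), with the nose on it. The bar is back along the clamp's x, so it is at 180°, tooth 12. The jaw block has advanced 37.6 mm against 37.7 expected. Handing in.

```bash
python3 -c "
from plant import bot
print(bot.close_job())"
```

```text
the job is handed in; nothing more can be done
None
```

The piston is standing in the clamp, pinched against the V-block on what I measured as the second click after the pinch. I handed the job in at about 22 s of robot time; no verdict was reported.

**What I did:** I stood the piston in the nest at about (-0.5, 47) mm in the clamp frame and let go. I then wound the knob clockwise. The piston stopped moving at a jaw advance of about 33 mm, roughly 10.5 teeth. I wound on to tooth 12, released the knob and moved the arm clear.

**Last checks:**
- **Knob:** the bar came to rest at about 180°, read as 2° off by the wrist camera. That matches tooth 12.
- **Jaw:** the advance measured 37.6 mm against 37.7 mm expected. From the spring rate that puts the clamp load at about 9 N; I had no direct force reading on the piston.
- **Piston:** upright and home in the V at x ≈ -0.9, y ≈ 72.4 mm.
- **Bystanders:** the arm never went near the tin, wrench or socket at bench height. I did not re-measure their positions at the end.

**Problems and disagreements:**
- My first knob grasp was too low and closed on the hub, with a 28 mm opening. It turned the knob one tooth, so I re-gripped higher on the bar.
- The knob axis lay about 2 mm further along -y by touch and wrist camera than by the top camera. I used the touch value.

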